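# Hold a spring clip open over a taped panel edge

## Task

Squeeze the orange spring clip by its two handles so that its jaws are spread wide, lift it like that, and bring it down over the top edge of the standing grey panel, centred on the yellow tape, with one jaw on each side and the jaw tips about half-way down the tape. Finish while still holding it there upright and wide open, both jaws clear of the panel, so that I can slip a backing strip in before it bites: do not let go or put it down. Do not bump the panel hard on the way, and leave the bottles and the cup alone.

Things in the scene. Friction and masses are not known exactly. Their poses are not given: they have to be found in the camera images.
- clip_mid (a point): Centre of the orange spring clip (like a clothes peg, 80 g), on its hinge pin. The clip stands upright on its shut rubber jaws on the green mat: 90 mm tall, 30 mm wide; this point is 45 mm above the jaw tips. z up towards the handles, x along the hinge pin, y across from one half to the other. Same when turned half round. Handles rise in a V from the pin.
- bar_l (a point): Centre of the black round bar (8 mm thick, 30 mm long along clip x) at the top of the handle on the clip's +y side: 41 mm above the pin and, shut, 23 mm to +y (54 mm over the outsides of both bars). Pressing the two bars together along y spreads the jaws; at the stop they measure about 26 mm over the outsides.
- bar_r (a point): The same bar on the -y side.
- tip_l (a point): Inner lower edge of the rubber jaw on the clip's +y side: shut, 45 mm below clip_mid, 1 mm from the other tip; at the stop 43 mm below it, about 15 mm out to +y. Jaws are 12 mm thick, 14 mm high, 30 mm wide; above them a throat 18 mm wide (shut) runs up to the coil around the pin (9 mm radius).
- tip_r (a point): The same on the clip's -y side.
- jaw_l (a joint): Opening angle (rad) of the clip's half on the +y side: 0 shut, 0.33 at its stop (both at the stop: jaws gape 30 mm). Spring: about 6 N on each bar to start, 12 N at the stop; it shuts when let go. Squeezing on against the stop with 30 N does no harm.
- jaw_r (a joint): The same for the half on the -y side.
- tape_edge (a point): Middle of the panel's top edge where yellow tape is wrapped over it, 115 mm above the table. Axes: y along the panel's edge, x across its thickness, z up. The tape is 30 mm wide along the edge and hangs 36 mm down both faces of the panel.
- panel: Light-grey metal panel, 4 mm thick, 140 mm long, standing upright in a wooden block (70 x 150 mm, 24 mm high) fixed to the table; its top edge is 115 mm above the table. Origin on the table under its centre; y along the panel, x across its thickness, z up. The tape lies up to 40 mm from its middle along y.
- clip: The clip as a whole; origin 45 mm below clip_mid, between the closed jaw tips; axes as clip_mid.
- bottle_a: White plastic bottle with blue cap, 46 mm across, 75 mm tall; bystander, to be left alone. Origin at the centre of its underside, z up.
- bottle_b: A second bottle like bottle_a; bystander.
- cup: White paper cup, 72 mm across the rim, 90 mm tall, empty; bystander. Origin at the centre of its underside, z up.
Not all that is in view belongs to the job. Several things look just like the clip: the one meant starts farthest to the robot's left. Of the things that look like the panel, the smaller one is meant.

How it is judged:
On the way:
1. the clip is squeezed open in the fingers and lifted off the mat (value of joint each of jaw_l, jaw_r above 0.2 rad and height (world z) of clip_mid above 0.07 m and contact force between the fingers and clip above 2 N), for 0.2 s.
At the end, for the whole second after the job is handed in: Clip held still in the fingers (over 2 N), both halves over 0.2 rad open; a jaw tip each side of the panel, 7-32 mm below its edge, not touching it (under 0.2 N); within 11 mm of the tape's middle, in line and upright within 0.22 rad; bottles and cup within 20 mm of their places (value of joint each of jaw_l, jaw_r above 0.2 rad and ((x of tip_l in the frame of tape_edge above 0.003 m and x of tip_r in the frame of tape_edge below -0.003 m) or (x of tip_l in the frame of tape_edge below -0.003 m and x of tip_r in the frame of tape_edge above 0.003 m)) and z of tip_l in the frame of tape_edge between -0.032 and -0.007 m and z of tip_r in the frame of tape_edge between -0.032 and -0.007 m and y of clip_mid in the frame of tape_edge between -0.011 and 0.011 m and angle between the x axis of clip_mid and the y axis of tape_edge, either way round below 0.22 rad and angle between clip_mid's own z axis and vertical below 0.22 rad and contact force between clip and panel below 0.2 N and contact force between the fingers and clip above 2 N and linear speed of clip below 0.03 m/s and distance of each of bottle_a, bottle_b, cup from where it was at the start of the episode below 0.02 m and angle between each of bottle_a, bottle_b, cup's own z axis and vertical below 0.2 rad); the arm keeps its last pose, push and grip.
It fails at once if the panel is bumped hard (over 12 N) by clip or robot (contact force between any of clip, the arm, the fingers and panel above 12 N).
It fails at once if a bottle or the cup is shoved or knocked over (distance of any of bottle_a, bottle_b, cup from where it was at the start of the episode above 0.03 m or angle between any of bottle_a, bottle_b, cup's own z axis and vertical above 0.35 rad).
It also fails if it takes over 38 s, if anything falls off the work surface, if the arm or the gripper's body presses on something with over 40 N, if the wrist force passes 120 N, or if a joint passes its speed limit or range.

## Robot

A 6-joint arm with a two-finger parallel gripper is mounted at the origin on the work surface. World frame = base frame: x ahead of the robot, y to its left, z up, the work surface at z = 0. Lengths are in m, angles in rad, forces in N, time in s.
With the tool pointing down it reaches from about 0.375 to 0.925 m from the base axis. Payload 5.7 kg.
Tool frame: the origin (TCP) lies midway between the tips of the shut fingers; the grasp point (between the pads) lies 19 mm behind it (tcp_to_grasp is the distance from the TCP to the grasp point, in m); z points along the fingers, y is the line along which they close (so a half turn about z gives the same grasp; the last joint's range is limited). The gripper opens to 88 mm and grips with 3 to 60 N. Pads are 20 mm wide; open, the fingers measure 115 mm over their backs; the gripper's body (75 mm by 178 mm) begins 61 mm behind the grasp point.
Start: joints at [1.156, 0.359, 1.51, -0, 1.272, -0.115], TCP at [0.177, 0.573, 0.223] pointing down, gripper open.
Joint ranges: [-2.97, 2.97], [-1.01, 2.36], [0.21, 2.38], [-0.96, 4.11], [0.2, 2.71], [-2.98, 2.98]. Speed limits (rad/s): [2.39, 2.39, 3.14, 3.14, 3.14, 3.14].

## Interface

Orientations are given as a unit quaternion [x, y, z, w].
In Python, from station import state, camera, close_job, tcp_to_grasp gives the robot as it stands. The module is installed in compiled form; this text tells all that it offers.
- The arm moves only by the tool drive_tool, never from a script. Its arguments are lists of equal length, an entry for each row: "rot": the turn, a rotation vector about the tool's x, y, z in degrees, a list of three; "linear": the shift along the tool's x, y, z in m, a list of three; "hand": the opening, from 0 (shut) to 1 (fully open). In form: {"rot": [[wx, wy, wz], ...], "linear": [[x, y, z], ...], "hand": [hand, ...]}. A call has 1 to 10 rows; each row shifts and turns the commanded pose from where the row before left it, along the tool's axes as they then stand; what a row does not reach is not made up. A row lasts 1/10 s, in which the tool goes at most 50 mm and 8.59 degrees, less where a joint would pass 70% of its speed; a pose out of reach is approached as far as the arm can. A call is refused whole if a number of a shift passes 0.05 or a number of a turn 8.59, either way. A call with a gripper value outside its range is refused whole. The fingers move at their own pace and stop on an object; "newtons" is the grip in N (left out, the last holds). Time passes only in rows, so rows that do not move let the fingers close. It gives the time, the measured TCP pose, the force, the opening and the grip force at its end, in the units of the state.
- state(): the state, without advancing time (a new reading comes with each control period).
- camera(name): name is "side" or "top"; returns a dict with "img" (480x640x3 uint8, red, green, blue), "camera_matrix" (3x3 intrinsics, pixels), "k1" (the pictures are not rectified: a ray, as slopes to the right and down, at radius r is drawn at 1 + k1 r^2 times it, then the intrinsics apply), "extrinsics" (4x4, takes a point from camera to world coordinates). Camera axes: x right, y down, z forward; pixel columns grow to the right and rows downward; lengths in m; the calibration is good to about 2 mm. A picture is of the moment at which its call begins. There is no depth.
- close_job(): hands the job in; it is judged then, once.
The state is a dict: "t": time; "joint_positions": joint angles; "qd": joint speeds; "joint_torque": joint torques, N m; "ee_pos": TCP position; "eef_rot": TCP orientation; "ft_force": force on the tool from outside, world axes, zero at the start; "ft_torque": the same for the moment, N m; "gripper_width": opening from 0.0 (shut) to 1.0 (fully open); "grip_force": force on a finger pad.
Only numpy, scipy, OpenCV 4.12 (cv2) and the standard library are available. Lean on these libraries where they do the work, as an engineer would, in place of code of your own. Each camera call takes 0.05 s, during which the arm holds its last target. There are 200 camera calls.

## Working session

There is one attempt and no reset: what is moved stays moved. The work goes in short steps, Python scripts to look and compute and a tool call to move; the robot and the scene stay as the last step left them, time stands still between calls to the robot, and variables do not carry over. Pictures are saved under pics/ and viewed, at most 10 in all, crops included, and the job is handed in when it is done.

Besides the shell and the picture viewer there is one more tool, called after "Emit:" by a JSON object that holds its "method" and its "body". drive_tool: Moves the arm, as the interface text tells. Its arguments: {"type":"object","properties":{"rot":{"type":"array","items":{"type":"array","items":{"type":"number"}}},"linear":{"type":"array","items":{"type":"array","items":{"type":"number"}}},"hand":{"type":"array","items":{"type":"number"}},"newtons":{"type":"number"}},"required":["rot","linear","hand"]}

```bash
mkdir -p pics
cat > h.py <<'E'
import numpy as np, cv2
from station import state, camera, tcp_to_grasp
def ray(c,u,v):
    K=c["camera_matrix"];d=np.array([[[u,v]]],float)
    p=cv2.undistortPoints(d,np.array(K),np.array([c["k1"],0,0,0,0.]))[0,0]
    # k1 model: same as opencv radial
    E=np.array(c["extrinsics"]);r=E[:3,:3]@np.array([p[0],p[1],1]);return E[:3,3],r/np.linalg.norm(r)
def onz(c,u,v,z):
    o,r=ray(c,u,v);return o+r*(z-o[2])/r[2]
def proj(c,P):
    E=np.linalg.inv(np.array(c["extrinsics"]));q=E[:3,:3]@np.array(P,float)+E[:3,3]
    return cv2.projectPoints(q.reshape(1,1,3),np.zeros(3),np.zeros(3),np.array(c["camera_matrix"]),np.array([c["k1"],0,0,0,0.]))[0].ravel()
E
python3 - <<'E'
from h import *
import pickle
for n in("side","top"):
    c=camera(n);cv2.imwrite(f"pics/{n}0.png",c["img"][:,:,::-1]);pickle.dump(c,open(n+"0.pkl","wb"))
    print(n,np.round(c["extrinsics"],3).tolist(),np.round(c["camera_matrix"],1).tolist(),c["k1"])
print(state(),tcp_to_grasp)
E
```

```text
side [[0.926, -0.213, 0.311, 0.305], [-0.376, -0.563, 0.736, -0.573], [0.018, -0.799, -0.601, 0.566], [0.0, 0.0, 0.0, 1.0]] [[470.4, 0.0, 320.2], [0.0, 470.4, 242.4], [0.0, 0.0, 1.0]] -0.10660274821896508
top [[-0.02, -0.994, 0.111, 0.395], [-1.0, 0.018, -0.016, 0.015], [0.014, -0.112, -0.994, 1.251], [0.0, 0.0, 0.0, 1.0]] [[594.7, 0.0, 306.3], [0.0, 594.7, 242.7], [0.0, 0.0, 1.0]] -0.20377562681115144
{'t': 0.1, 'joint_positions': array([ 1.15590416e+00,  3.59409648e-01,  1.51130935e+00, -2.31518011e-05,
        1.27250969e+00, -1.15098268e-01]), 'qd': array([ 8.99810798e-04, -1.85129778e-03, -1.45275108e-03,  2.08077336e-04,
        1.99593450e-03, -4.51401880e-05]), 'joint_torque': array([ 1.74756856e-04, -5.16355133e+01, -2.71407777e+01,  6.76628854e-02,
        2.75419996e-02, -3.58467491e-05]), 'ee_pos': array([0.17695695, 0.572663  , 0.2219132 ]), 'eef_rot': array([ 1.49332818e-01,  9.88786651e-01, -7.92363327e-04, -2.03567482e-04]), 'ft_force': array([-0.5964489 , -0.51788735,  0.51059578]), 'ft_torque': array([ 0.08082385, -0.02701425,  0.0208014 ]), 'grip_force': 0.0, 'gripper_width': 1.0004620447664563} 0.0187
```

View pics/top0.png

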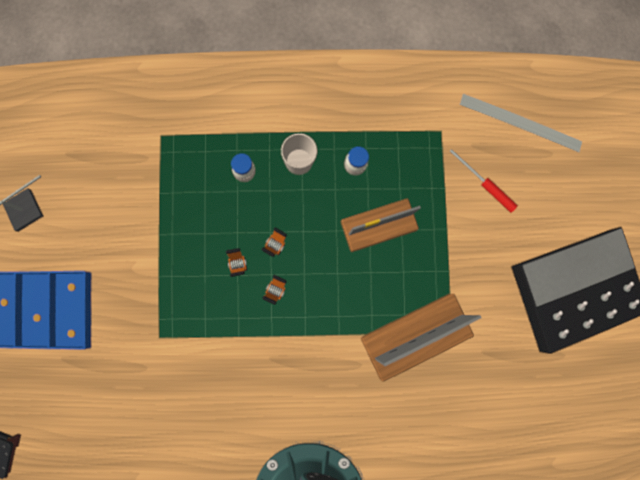

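View pics/side0.png

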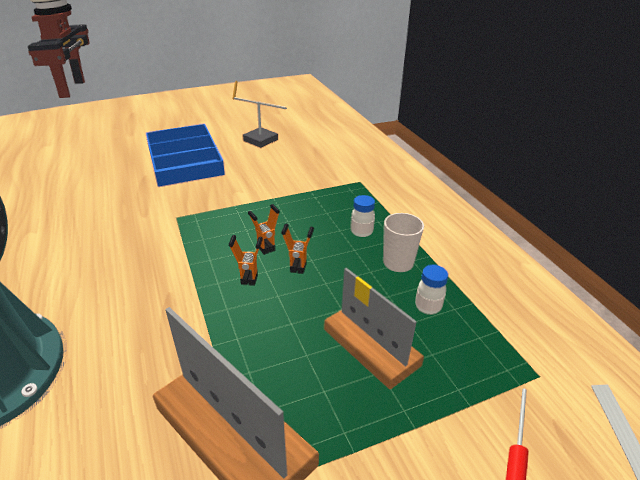

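The top view shows the target clip at (236,263) and the small panel's tape at about (373,222). In the side view they are at (265,230) and (362,290). Next I'll zoom in and compute positions from masks.

Run:
```python
from h import *
import pickle
t=pickle.load(open("top0.pkl","rb"));s=pickle.load(open("side0.pkl","rb"))
T=t["img"];S=s["img"]
a=cv2.resize(T[235:310,200:300],(800,600),interpolation=cv2.INTER_CUBIC)
b=cv2.resize(T[190:258,335:425],(400,300),interpolation=cv2.INTER_CUBIC)
d=cv2.resize(S[195:270,235:335],(400,300),interpolation=cv2.INTER_CUBIC)
im=np.vstack([cv2.resize(a,(400,300)),b]);im2=np.vstack([d,cv2.resize(S[260:395,315:430],(400,300))])
cv2.imwrite("pics/z.png",np.hstack([im,im2])[:,:,::-1])
def comps(img,m,z,c,lab,mn=6):
    n,l,st,ce=cv2.connectedComponentsWithStats(m.astype(np.uint8))
    for i in range(1,n):
        if st[i,4]>=mn: print(lab,st[i],np.round(ce[i],1),np.round(onz(c,*ce[i],z),4))
def sub(img,x0,x1,y0,y1,f):
    m=np.zeros(img.shape[:2],bool);I=img.astype(int);q=f(I[...,0],I[...,1],I[...,2]);m[y0:y1,x0:x1]=q[y0:y1,x0:x1];return m
blk=lambda r,g,b:(r<60)&(g<45)&(b<60)
yel=lambda r,g,b:(r>150)&(g>120)&(b<90)
org=lambda r,g,b:(r>90)&(g<r*.65)&(b<r*.5)
comps(T,sub(T,220,295,230,310,blk),.086,t,"blk top")
comps(T,sub(T,220,295,230,310,org),.05,t,"org top")
comps(S,sub(S,235,320,200,290,blk),.086,s,"blk side")
comps(T,sub(T,340,425,195,255,yel),.115,t,"tape top")
comps(S,sub(S,335,420,260,370,yel),.1,s,"tape side")
blu=lambda r,g,b:(b>110)&(r<80)&(g<110)
comps(T,sub(T,220,380,140,190,blu),.07,t,"cap")
print("cup",onz(t,298,150,.09))
```

```text
blk top [275 230  11   7  26] [280.8 232.3] [0.5473 0.0457 0.086 ]
blk top [227 249  13   5  35] [232.7 250.6] [0.5127 0.1412 0.086 ]
blk top [262 248  13   8  39] [267.8 251.6] [0.5095 0.0718 0.086 ]
blk top [231 272  13   5  31] [236.7 273.7] [0.467  0.1335 0.086 ]
blk top [274 276  12   7  31] [279.7 278.7] [0.4557 0.0492 0.086 ]
blk top [263 297  13   7  42] [269.2 299.9] [0.4146 0.0705 0.086 ]
org top [271 231  14  15 105] [278.  237.3] [0.5418 0.0525 0.05  ]
org top [266 243  14  11  42] [272.4 249.5] [0.5172 0.0643 0.05  ]
org top [228 252  17  12  95] [235.1 256.2] [0.5048 0.1402 0.05  ]
org top [230 264  16   9  64] [237.8 269.3] [0.4781 0.135  0.05  ]
org top [271 279  14  12  82] [278.1 283.7] [0.4476 0.0538 0.05  ]
org top [266 290  15  11  62] [271.8 295.8] [0.4235 0.0667 0.05  ]
blk side [270 205   9   8  30] [274.3 208.6] [0.5123 0.1411 0.086 ]
blk side [248 212   9   9  33] [252.3 216.1] [0.4672 0.1314 0.086 ]
blk side [282 224   6  11  28] [284.6 228.9] [0.5094 0.0721 0.086 ]
blk side [308 227   6  11  27] [310.4 232.3] [0.5482 0.0467 0.086 ]
blk side [256 237  19  17 128] [265.2 246.9] [0.4626 0.0344 0.086 ]
blk side [290 258  15  15 111] [296.5 266.6] [ 0.4941 -0.0324  0.086 ]
blk side [241 270  16  15 122] [248.1 278.7] [ 0.4148 -0.0332  0.086 ]
tape top [365 219  15   7  51] [371.8 221.7] [ 0.5611 -0.1317  0.115 ]
tape side [355 277  17  28 225] [362.1 289.7] [ 0.56   -0.1317  0.1   ]
tape side [ 335  311   85   59 1382] [368.2 344.1] [ 0.5219 -0.2273  0.1   ]
tape side [411 347   9   8  21] [413.6 349.9] [ 0.5718 -0.2576  0.1   ]
cap [348 147  21  20 313] [358.2 156.2] [ 0.7037 -0.1142  0.07  ]
cap [231 154  21  20 319] [241. 163.] [0.6934 0.1254 0.07  ]
cup [0.71306093 0.00874527 0.09      ]
```

View pics/z.png

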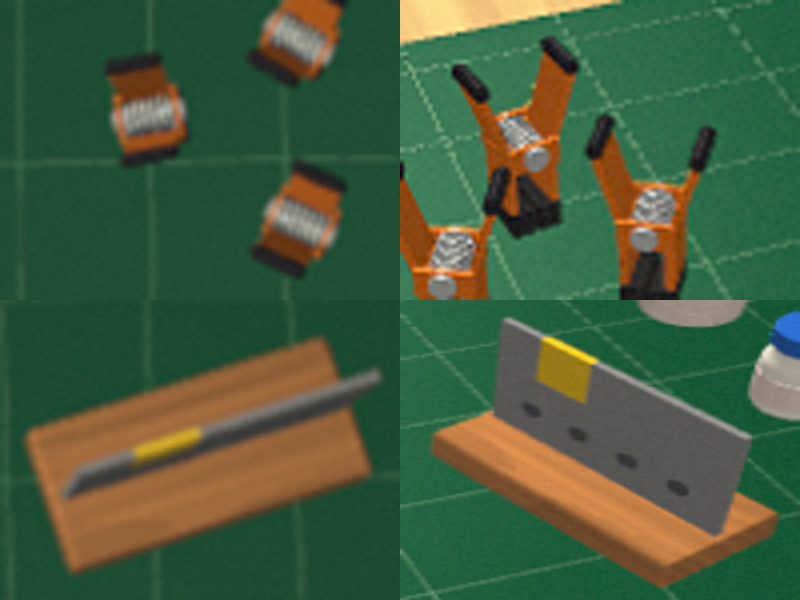

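Run:
```python
from h import *
import pickle
t=pickle.load(open("top0.pkl","rb"));s=pickle.load(open("side0.pkl","rb"))
f=lambda c,l:[np.round(onz(c,u,v,.115),4)[:2] for u,v in l]
for n,p in (("side ends",f(s,[(345.2,269),(415,322)])),("top ends",f(t,[(354,227.4),(420,206.3)])),("side tape",f(s,[(356.1,276.7),(371.6,288.4)]))):
    d=p[1]-p[0];print(n,p,np.linalg.norm(d),np.degrees(np.arctan2(d[1],d[0])),(p[0]+p[1])/2)
# fit top edge in side view: gray/yellow vs. green boundary per column
S=s["img"].astype(int);pts=[]
for u in range(349,411):
    v0=int(269+(u-345.2)*53/69.8);col=S[v0-8:v0+9,u];sc=col[:,0]-0.6*col[:,1]
    g=np.diff(col[:,0]);v=v0-8+np.argmax(g)+.5
    pts.append((u,v))
P=np.array([onz(s,u+0.,v+.5,.115)[:2] for u,v in pts])
vx,vy,x0,y0=cv2.fitLine(P.astype(np.float32),cv2.DIST_HUBER,0,.001,.001).ravel();print("line",np.degrees(np.arctan2(vy,vx)),x0,y0)
```

```text
side ends [array([ 0.5483, -0.096 ]), array([ 0.5894, -0.2274])] 0.1376777759843614 -72.63107980200145 [ 0.56885 -0.1617 ]
top ends [array([ 0.5506, -0.0966]), array([ 0.5901, -0.2278])] 0.13701711571916844 -73.24468162010753 [ 0.57035 -0.1622 ]
side tape [array([ 0.5559, -0.1176]), array([ 0.5656, -0.1482])] 0.03210062304691298 -72.41172520093943 [ 0.56075 -0.1329 ]
line -72.766914 0.57109547 -0.16020454
```

Emit:
{"method": "drive_tool", "body": {"rot": [[0, 0, 0], [0, 0, 0], [0, 0, 0], [0, 0, 0], [0, 0, 0], [0, 0, 0], [0, 0, 0], [0, 0, 0], [0, 0, 0], [0, 0, 0]], "linear": [[-0.0214, -0.0162, 0], [-0.0214, -0.0162, 0], [-0.0214, -0.0162, 0], [-0.0214, -0.0162, 0], [-0.0214, -0.0162, 0], [-0.0214, -0.0162, 0], [-0.0214, -0.0162, 0], [-0.0214, -0.0162, 0], [-0.0214, -0.0162, 0], [-0.0214, -0.0162, 0]], "hand": [1, 1, 1, 1, 1, 1, 1, 1, 1, 1]}}

```text
t: 1.1
ee_pos: [0.3341, 0.3541, 0.2224]
eef_rot: [0.149, 0.989, -0.0, -0.0]
ft_force: [-0.9, 0.2, -0.3]
gripper_width: 1.002
grip_force: 0.0
```

Emit:
{"method": "drive_tool", "body": {"rot": [[0, 0, 0], [0, 0, 0], [0, 0, 0], [0, 0, 0], [0, 0, 0], [0, 0, 0], [0, 0, 0], [0, 0, 0], [0, 0, 0], [0, 0, 0]], "linear": [[-0.0214, -0.0162, 0], [-0.0214, -0.0162, 0], [-0.0214, -0.0162, 0], [-0.0214, -0.0162, 0], [-0.0214, -0.0162, 0], [-0.0214, -0.0162, 0], [-0.0214, -0.0162, 0], [-0.0214, -0.0162, 0], [-0.0214, -0.0162, 0], [-0.0214, -0.0162, 0]], "hand": [1, 1, 1, 1, 1, 1, 1, 1, 1, 1]}}

```text
t: 2.1
ee_pos: [0.4907, 0.1362, 0.2224]
eef_rot: [0.149, 0.989, -0.0, -0.0]
ft_force: [0.9, 0.5, 0.9]
gripper_width: 1.004
grip_force: 0.0
```

Emit:
{"method": "drive_tool", "body": {"rot": [[0, 0, 6.9], [0, 0, 6.9], [0, 0, 6.9], [0, 0, 6.9], [0, 0, 6.9], [0, 0, 6.9], [0, 0, 6.9], [0, 0, 6.9], [0, 0, 6.9], [0, 0, 0]], "linear": [[0, 0, 0], [0, 0, 0], [0, 0, 0], [0, 0, 0], [0, 0, 0], [0, 0, 0], [0, 0, 0], [0, 0, 0], [0, 0, 0], [0, 0, 0]], "hand": [1, 1, 1, 1, 1, 1, 1, 1, 1, 1]}}

```text
t: 3.1
ee_pos: [0.4901, 0.1372, 0.2223]
eef_rot: [0.638, 0.77, -0.0, -0.0]
ft_force: [0.2, -0.4, -0.7]
gripper_width: 0.996
grip_force: 0.0
```

Emit:
{"method": "drive_tool", "body": {"rot": [[0, 0, 0], [0, 0, 0], [0, 0, 0], [0, 0, 0], [0, 0, 0], [0, 0, 0], [0, 0, 0], [0, 0, 0]], "linear": [[0, 0, 0.03], [0, 0, 0.03], [0, 0, 0.025], [0, 0, 0.02], [0, 0, 0.015], [0, 0, 0.01], [0, 0, 0.005], [0, 0, 0]], "hand": [1, 1, 1, 1, 1, 1, 1, 1]}}

```text
t: 3.9
ee_pos: [0.4902, 0.1372, 0.0873]
eef_rot: [0.638, 0.77, -0.0, -0.0]
ft_force: [-0.3, 0.6, 0.6]
gripper_width: 0.998
grip_force: 0.0
```

Run:
```python
from h import *
c=camera("side");cv2.imwrite("pics/s1.png",cv2.resize(c["img"][150:290,190:350],(640,560),interpolation=cv2.INTER_CUBIC)[:,:,::-1])
s=state();print(s["ee_pos"],s["ft_force"])
```

```text
[0.49060509 0.13728129 0.08783053] [ 0.39227363 -0.20875014  1.74027325]
```

View pics/s1.png

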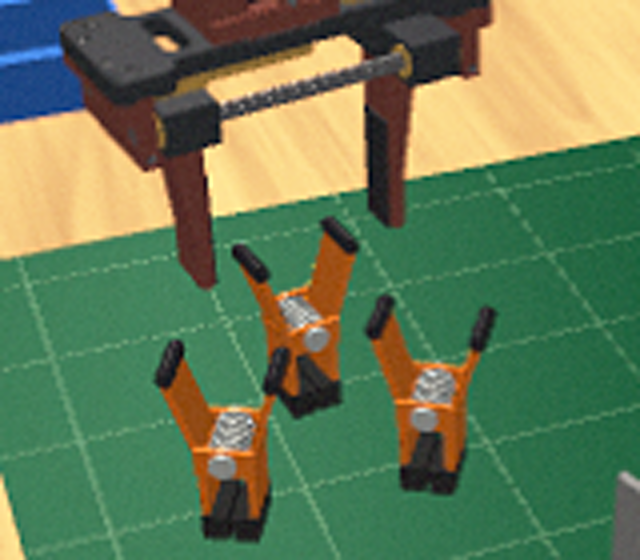

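The fingers stand evenly on both sides of the bars: tips at (205,287) and (392,222), bars at (250,263) and (340,236). I'll go 16 mm lower and squeeze.

Emit:
{"method": "drive_tool", "body": {"rot": [[0, 0, 0], [0, 0, 0], [0, 0, 0], [0, 0, 0], [0, 0, 0], [0, 0, 0], [0, 0, 0], [0, 0, 0], [0, 0, 0], [0, 0, 0]], "linear": [[0, 0, 0.01], [0, 0, 0.006], [0, 0, 0], [0, 0, 0], [0, 0, 0], [0, 0, 0], [0, 0, 0], [0, 0, 0], [0, 0, 0], [0, 0, 0]], "hand": [1, 1, 1, 0, 0, 0, 0, 0, 0, 0], "newtons": 25}}

```text
t: 4.95
ee_pos: [0.4953, 0.138, 0.0746]
eef_rot: [0.638, 0.77, 0.004, 0.003]
ft_force: [2.2, 0.7, 20.8]
gripper_width: 0.41
grip_force: 12.7
```

Emit:
{"method": "drive_tool", "body": {"rot": [[0, 0, 0], [0, 0, 0], [0, 0, 0], [0, 0, 0], [0, 0, 0], [0, 0, 0]], "linear": [[0, 0, 0], [0, 0, 0], [0, 0, 0], [0, 0, 0], [0, 0, 0], [0, 0, 0]], "hand": [0, 0, 0, 0, 0, 0]}}

```text
t: 5.55
ee_pos: [0.4963, 0.1381, 0.0747]
eef_rot: [0.638, 0.77, 0.004, 0.004]
ft_force: [3.5, -0.0, 15.1]
gripper_width: 0.273
grip_force: 25.2
```

Run:
```python
from h import *
c=camera("side");cv2.imwrite("pics/s2.png",cv2.resize(c["img"][150:290,190:350],(640,560),interpolation=cv2.INTER_CUBIC)[:,:,::-1])
s=state();print(s["ee_pos"],s["ft_force"],s["gripper_width"],s["grip_force"])
```

```text
[0.4963152  0.13811499 0.0747    ] [ 3.49552301  0.63363388 15.20458973] 0.2727766681925275 25.20951807964593
```

View pics/s2.png

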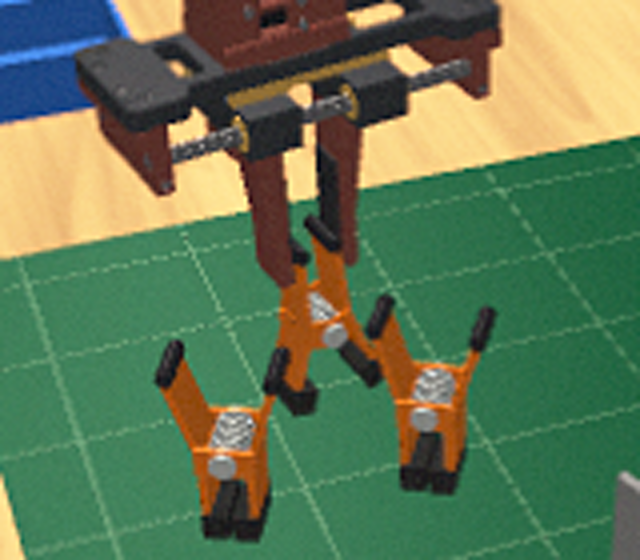

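The clip is squeezed open: jaws at (297,400) and (363,370), pads about 24 mm apart at 25 N. I'll lift it now.

Emit:
{"method": "drive_tool", "body": {"rot": [[0, 0, 0], [0, 0, 0], [0, 0, 0], [0, 0, 0], [0, 0, 0], [0, 0, 0], [0, 0, 0], [0, 0, 0], [0, 0, 0], [0, 0, 0]], "linear": [[0, 0, -0.005], [0, 0, -0.01], [0, 0, -0.015], [0, 0, -0.02], [0, 0, -0.025], [0, 0, -0.03], [0, 0, -0.03], [0, 0, -0.02], [0, 0, -0.01], [0, 0, 0]], "hand": [0, 0, 0, 0, 0, 0, 0, 0, 0, 0]}}

```text
t: 6.6
ee_pos: [0.4908, 0.1373, 0.2378]
eef_rot: [0.638, 0.77, 0.001, 0.001]
ft_force: [0.2, 0.5, -0.8]
gripper_width: 0.268
grip_force: 24.7
```

Run:
```python
from h import *
c=camera("side");cv2.imwrite("pics/s3.png",cv2.resize(c["img"][50:250,170:370],(600,600),interpolation=cv2.INTER_CUBIC)[:,:,::-1])
s=state();print(s["ee_pos"],s["eef_rot"],s["ft_force"],s["gripper_width"],s["grip_force"])
```

```text
[0.49005732 0.13724517 0.2365551 ] [ 6.37919678e-01  7.70102900e-01 -9.18597593e-05 -1.24740600e-05] [ 0.18896559 -0.31759253 -0.90026842] 0.2706357114664074 24.701384352520108
```

View pics/s3.png

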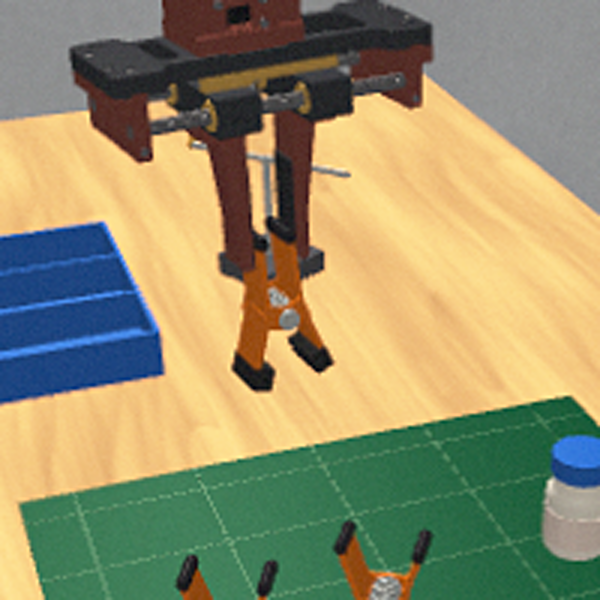

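Emit:
{"method": "drive_tool", "body": {"rot": [[0, 0, 0], [0, 0, 0], [0, 0, 0], [0, 0, 0], [0, 0, 0], [0, 0, 0], [0, 0, 0], [0, 0, 0], [0, 0, 0], [0, 0, 0]], "linear": [[-0.01, 0.001, 0], [-0.02, 0.0015, 0], [-0.025, 0.0015, 0], [-0.025, 0.002, 0], [-0.025, 0.002, 0], [-0.025, 0.002, 0], [-0.025, 0.002, 0], [-0.025, 0.002, 0], [-0.025, 0.002, 0], [-0.02, 0.001, 0]], "hand": [0, 0, 0, 0, 0, 0, 0, 0, 0, 0]}}

```text
t: 7.65
ee_pos: [0.5483, -0.0826, 0.2349]
eef_rot: [0.638, 0.77, -0.001, -0.001]
ft_force: [0.2, 0.3, -0.8]
gripper_width: 0.271
grip_force: 24.7
```

Emit:
{"method": "drive_tool", "body": {"rot": [[0, 0, 0], [0, 0, 0], [0, 0, -3.3], [0, 0, -3.2], [0, 0, 0], [0, 0, 0], [0, 0, 0]], "linear": [[-0.02, 0.001, 0], [-0.02, 0.001, 0], [-0.013, 0.001, 0], [0, 0, 0], [0, 0, 0], [0, 0, 0], [0, 0, 0]], "hand": [0, 0, 0, 0, 0, 0, 0]}}

```text
t: 8.35
ee_pos: [0.5613, -0.132, 0.236]
eef_rot: [0.594, 0.805, -0.0, -0.001]
ft_force: [0.9, -0.1, -1.1]
gripper_width: 0.27
grip_force: 24.7
```

Run:
```python
from h import *
import pickle
c=camera("side");t=camera("top");pickle.dump((c,t),open("p4.pkl","wb"))
s=state();p=s["ee_pos"];print(p,s["eef_rot"],s["ft_force"],s["gripper_width"],s["grip_force"])
u,v=proj(c,p);print(u,v)
y0=max(0,int(v)-60);x0=int(u)-80
I=np.hstack([cv2.resize(c["img"][y0:y0+180,x0:x0+160],(480,540),interpolation=cv2.INTER_CUBIC),cv2.resize(t["img"][180:260,330:430][:, :],(320,540)[:1]+(256,),interpolation=cv2.INTER_CUBIC) if 0 else np.vstack([cv2.resize(t["img"][180:260,330:430],(320,256),interpolation=cv2.INTER_CUBIC),np.zeros((284,320,3),np.uint8)])])
cv2.imwrite("pics/s4.png",I[:,:,::-1]);print(x0,y0)
```

```text
[ 0.56157018 -0.1319158   0.23640799] [ 5.93342239e-01  8.04950254e-01 -1.38276296e-04 -2.36222899e-04] [ 0.09293964 -0.35049935 -0.13697427] 0.27230425956272036 24.701737775467336
370.9704346671715 211.1382077012374
290 151
```

View pics/s4.png

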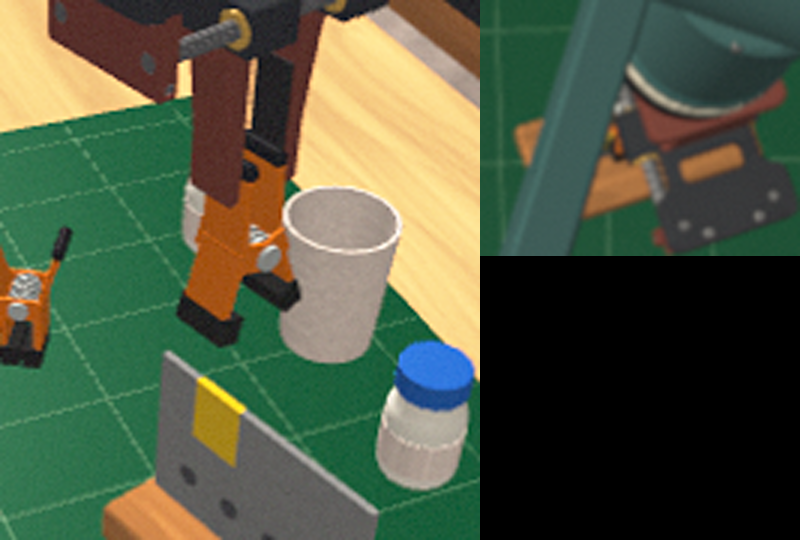

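Run:
```python
from h import *
import pickle
c,t=pickle.load(open("p4.pkl","rb"));p=np.array([.5616,-.1319]);q=[.5933,.8050]
a=2*np.arctan2(q[1],q[0])-np.pi/2;ny=np.array([np.cos(a),np.sin(a),0]);nx=np.array([ny[1],-ny[0],0]);print("yaw",np.degrees(a))
def plane(u,v,n,d): # intersect vertical plane n.(P-p)=d
    o,r=ray(c,u,v);P0=np.array([*p,0]);k=(d-n@(o-P0))/(n@r);X=o+k*r;return np.round([nx@(X-P0),ny@(X-P0),X[2]],4)
f=lambda u,v:(290+u/3,151+v/3)
print("pin end (at y=0)",plane(*f(268,257),ny,0))
for k in((179,314),(222,345)):print("outer jaw edge",plane(*f(*k),ny,-.0264))
for k in((198,379),(244,408),(165,353),(377,513)):
    X=onz(c,*f(*k),.115);P0=np.array([*p,0]);print("panel/tape at .115 in clip frame",np.round([nx@(X-P0),ny@(X-P0)],4))
```

```text
yaw 17.218186983719775
pin end (at y=0) [0.019  0.     0.2068]
outer jaw edge [-0.0063 -0.0264  0.1723]
outer jaw edge [ 0.0216 -0.0264  0.1726]
panel/tape at .115 in clip frame [-0.0144 -0.0022]
panel/tape at .115 in clip frame [0.0144 0.0008]
panel/tape at .115 in clip frame [-0.0389 -0.0018]
panel/tape at .115 in clip frame [ 0.1   -0.001]
```

Emit:
{"method": "drive_tool", "body": {"rot": [[0, 0, 0], [0, 0, 0], [0, 0, 0], [0, 0, 0], [0, 0, 0], [0, 0, 0], [0, 0, 0]], "linear": [[0.003, -0.0005, 0.005], [0.002, -0.0005, 0.01], [0, 0, 0.012], [0, 0, 0.01], [0, 0, 0.005], [0, 0, 0], [0, 0, 0]], "hand": [0, 0, 0, 0, 0, 0, 0]}}

```text
t: 9.15
ee_pos: [0.5594, -0.1277, 0.1946]
eef_rot: [0.593, 0.805, -0.0, -0.0]
ft_force: [-0.3, 0.9, -0.8]
gripper_width: 0.271
grip_force: 24.7
```

Run:
```python
from h import *
import pickle
c=camera("side");pickle.dump(c,open("p5.pkl","wb"))
s=state();print(s["ee_pos"],s["eef_rot"],s["ft_force"])
cv2.imwrite("pics/s5.png",cv2.resize(c["img"][190:340,300:440],(560,600),interpolation=cv2.INTER_CUBIC)[:,:,::-1])
```

```text
[ 0.55968351 -0.12785879  0.1949165 ] [5.93310250e-01 8.04973835e-01 3.39511818e-05 2.66524207e-04] [-0.26588019  0.04108816  0.11588308]
```

View pics/s5.png

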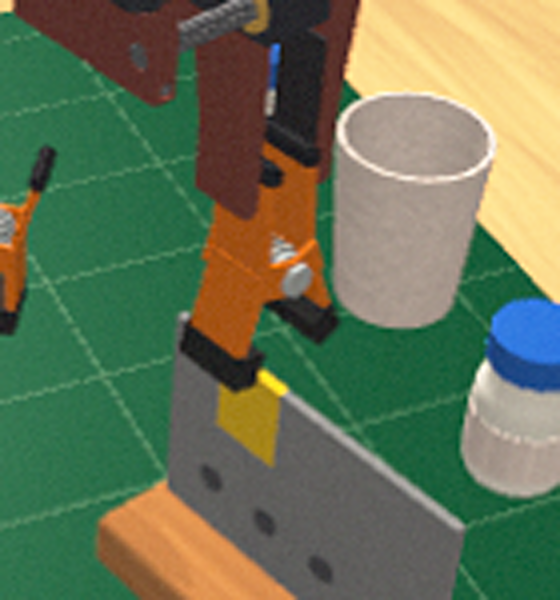

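The near jaw is in front of the panel, with its bottom edge from (183,352) to (237,388). The far jaw is behind it, and the tape corner is at (287,392). I'll check how well it's centred before the last descent.

Run:
```python
from h import *
import pickle
c=pickle.load(open("p5.pkl","rb"));p=np.array([.5597,-.1278]);a=np.radians(17.2)
ny=np.array([np.cos(a),np.sin(a),0]);nx=np.array([ny[1],-ny[0],0]);P0=np.array([*p,0])
def plane(u,v,d):
    o,r=ray(c,300+u/4,190+v/4);X=o+r*(d-ny@(o-P0))/(ny@r);return np.round([nx@(X-P0),d,X[2]],4)
print("pin",plane(295,280,0));
for k in((183,350),(237,388)):print("jaw outer",plane(*k,-.0264))
for k in((218,425),(273,465),(287,392)):print("tape",plane(*k,-.002))
```

```text
pin [0.0189 0.     0.1652]
jaw outer [-0.0059 -0.0264  0.1309]
jaw outer [ 0.0217 -0.0264  0.1327]
tape [-0.0093 -0.002   0.0779]
tape [ 0.0202 -0.002   0.0798]
tape [ 0.0229 -0.002   0.1178]
```

Emit:
{"method": "drive_tool", "body": {"rot": [[0, 0, 0], [0, 0, 0], [0, 0, 0], [0, 0, 0], [0, 0, 0], [0, 0, 0], [0, 0, 0], [0, 0, 0]], "linear": [[0, 0, 0.004], [0, 0, 0.006], [0, 0, 0.006], [0, 0, 0.006], [0, 0, 0.004], [0, 0, 0.002], [0, 0, 0], [0, 0, 0]], "hand": [0, 0, 0, 0, 0, 0, 0, 0]}}

```text
t: 10.0
ee_pos: [0.5595, -0.1277, 0.1668]
eef_rot: [0.593, 0.805, -0.0, 0.0]
ft_force: [-0.3, -0.4, -1.6]
gripper_width: 0.275
grip_force: 24.7
```

Run:
```python
from h import *
import pickle
c=camera("side");t=camera("top");pickle.dump(c,open("p6.pkl","wb"))
s=state();print(s["ee_pos"],s["eef_rot"],s["ft_force"],s["gripper_width"],s["grip_force"])
cv2.imwrite("pics/s6.png",cv2.resize(c["img"][190:340,300:440],(560,600),interpolation=cv2.INTER_CUBIC)[:,:,::-1])
```

```text
[ 0.55958576 -0.12778256  0.16695819] [5.93264507e-01 8.05007541e-01 3.26705759e-05 2.86805834e-04] [-0.63477456  0.14601065 -0.85234021] 0.2716509486996306 24.70182506600395
```

View pics/s6.png

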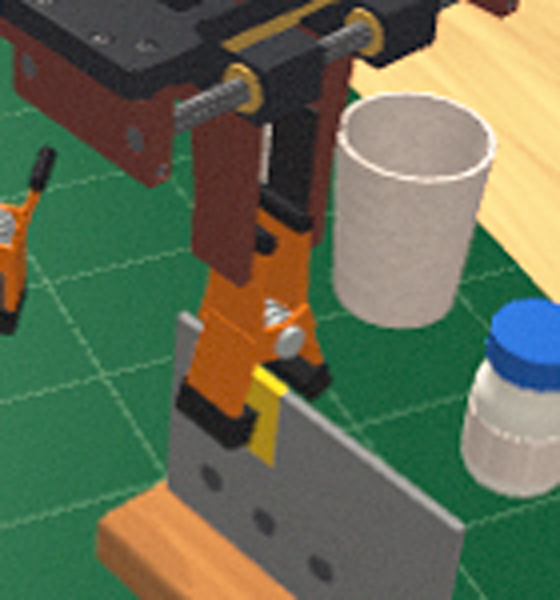

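The clip sits astride the tape. The near jaw's bottom edge runs from (178,403) to (233,445), the far jaw's outer corner is at (328,382), and the tape's bottom corner is at (273,465). One quick check of the numbers before handing in.

Run:
```python
from h import *
import pickle
c=pickle.load(open("p6.pkl","rb"));a=np.radians(17.2)
ny=np.array([np.cos(a),np.sin(a),0]);nx=np.array([ny[1],-ny[0],0]);P0=np.array([.561,-.1325,0])
def plane(u,v,d=None,n=ny):
    o,r=ray(c,300+u/4,190+v/4);X=o+r*(d-n@(o-P0))/(n@r);return np.round([nx@(X-P0),ny@(X-P0),X[2]],4)
print("pin",plane(291,340,0))
for k in((178,403),(233,445)):print("near outer",plane(*k,-.0264))
for k in((328,382),):print("far outer, by nx plane",plane(*k,.0165,nx),"by ny plane",plane(*k,.0264))
print("near outer by nx plane",plane(233,445,.0165,nx))
```

```text
pin [0.0155 0.     0.1393]
near outer [-0.0113 -0.0264  0.1054]
near outer [ 0.0176 -0.0264  0.1064]
far outer, by nx plane [0.0165 0.0215 0.1084] by ny plane [0.0124 0.0264 0.1027]
near outer by nx plane [ 0.0165 -0.0253  0.1049]
```

Emit:
{"method": "drive_tool", "body": {"rot": [[0, 0, 0], [0, 0, 0], [0, 0, 0], [0, 0, 0], [0, 0, 0], [0, 0, 0]], "linear": [[0, 0, 0.002], [0, 0, 0], [0, 0, 0], [0, 0, 0], [0, 0, 0], [0, 0, 0]], "hand": [0, 0, 0, 0, 0, 0]}}

```text
t: 10.7
ee_pos: [0.5594, -0.1277, 0.1647]
eef_rot: [0.593, 0.805, -0.0, 0.0]
ft_force: [0.1, 0.9, -1.5]
gripper_width: 0.269
grip_force: 24.7
```

```bash
python3 -c "
from station import *
print(state()['ft_force']);print(close_job())"
```

```text
[ 0.11686074  0.87145676 -1.49843136]
the job is handed in; nothing more can be done
None
```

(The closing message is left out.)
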